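Run the vials into the picking corner of the caddy

ROBOT

A 7-joint arm with a two-finger parallel gripper is mounted at the origin on the work surface. World frame = base frame: x ahead of the robot, y to its left, z up, the work surface at z = 0. Lengths are in m, angles in rad, forces in N, time in s.
With the tool pointing down it reaches from about 0.425 to 0.8 m from the base axis. Payload 8.3 kg.
Tool frame: the origin (TCP) lies midway between the tips of the shut fingers; the grasp point (between the pads) lies 19 mm behind it; y points along the fingers, z is the direction in which the jaws open and shut, and the axes are right-handed (so a half turn about y gives the same grasp; the last joint's range is limited). The gripper opens to 85 mm and grips with 20 to 120 N. Pads are 22 mm wide; open, the fingers measure 114 mm over their backs; the gripper's body (76 mm by 85 mm) begins 54 mm behind the grasp point. The pads swing forward as they close: fully open they stand 13 mm farther back than shut.
Start: joints at [-1.177, 0.383, 0.016, 1.37, -0.006, 1.388, -0.046], TCP at [0.276, 0.561, 0.194] pointing down, gripper open.
Joint ranges: [-2.95, 2.95], [-0.25, 2.06], [-1.52, 1.56], [0.18, 2.33], [-1.44, 4.58], [0.02, 2.06], [-3.01, 3.01]. Speed limits (rad/s): [2.39, 2.39, 3.01, 3.01, 3.14, 3.14, 3.14].

INTERFACE

Orientations are given as a unit quaternion [x, y, z, w].
In Python, from plant import get_state, eyes, bot gives the robot as it stands.
- The arm moves only by the tool arm_command, never from a script. Its argument "targets" is one flat list of numbers, 6 for each row, row after row: the shift along the tool's x, y, z in units of 0.8 m (1.0 is 0.8 m), then the turn, a rotation vector about the tool's x, y, z in units of 360 degrees (1.0 is 360 degrees). A call has 1 to 12 rows; each row is the pose to reach, as a shift and turn from the pose commanded when the call began, along the tool's axes at that moment, turning the shorter way round; what a row does not reach only later rows make up. A row lasts 1/8 s, in which the tool goes at most 62.5 mm and 10.7 degrees, less where a joint would pass 70% of its speed; a pose out of reach is approached as far as the arm can. A call with a number of a shift or a turn outside -1 to 1 is refused whole. A call with a gripper value outside its range is refused whole. "hand" is the gripper command: -1 is fully open, 1 is shut, values between are in proportion, set as the call begins (left out, the last holds). The fingers move at their own pace and stop on an object; "newtons" is the grip in N (left out, the last holds). Time passes only in rows, so rows that repeat a pose let the fingers close. It gives the time, the measured TCP pose, the force and the opening at its end, in the units of the state.
- get_state(): the state, without advancing time (a new reading comes with each control period).
- eyes.snapshot(name): name is "side" or "top"; returns a dict with "color" (480x640x3 uint8, red, green, blue), "depth" (480x640 float32, m along the optical axis (not along the pixel's ray), 0 where there is no reading), "vfov" (degrees; the focal length in pixels is half the picture's height over the tangent of half this angle, whatever the lens; pixels are square), "cx", "cy" (the principal point, pixels), "distortion" ([k1, k2, p1, p2, k3] as OpenCV has them; the pictures are not rectified), "xyz" and "attitude" of the camera in the world. Camera axes: x right, y up, looking along -z (the intrinsics and any distortion apply to the point x, -y, -z); pixel columns grow to the right and rows downward; lengths in m; the calibration is good to about 2 mm. A picture is of the moment at which its call begins.
- bot.close_job(): hands the job in, once; it reports no verdict.
Trained networks look in a picture, given as the dict that the camera call returned (one of the last four; its "shot" number tells which), for a name from the list of things; names that differ only in an ending like _2 or _b are one class to them, and where a whole thing is asked for, a point or a joint stands for the part that bears it (a point fixed in the world has none). Each returns a list of dicts, best first, with "confidence" (0 to 1); they miss things now and then, are a little off and sometimes report something else, mostly with a low value. They report only what shows in the picture. A call takes as long as a camera call. They do not tell look-alikes from the thing itself.
- eyes.search_frame(picture, label): "bbox" ([centre column, centre row, width, height] in pixels, round what is visible of it).
- eyes.place_of(picture, label): "at" ([row, column] in pixels: a listed point, or the origin of a listed thing).
The state is a dict: "t": time; "joint_pos": joint angles; "joint_vel": joint speeds; "joint_torque": joint torques, N m; "ee_pos": TCP position; "tcp_rot": TCP orientation; "contact_force": force on the tool from outside, world axes, zero at the start; "wrist_torque": the same for the moment, N m; "width": opening from 0.0 (shut) to 1.0 (fully open).
Only numpy, scipy, OpenCV 4.12 (cv2) and the standard library are available. Lean on these libraries where they do the work, as an engineer would, in place of code of your own. Each camera call takes 0.05 s, during which the arm holds its last target.

TASK

Take the blue vial caddy by its handle, lift it up and off its hook, and tip it so that all four vials slide together into the cut-down picking corner with the yellow edge, so that I can count them from across the table. Keep holding it like that, up in the air and sloping down towards that corner, touching nothing else: finish while holding it. Spill no vial, and leave the white caddy and everything else on the table as it is.

Things in the scene. Friction and masses are not known exactly. Their poses are not given: they have to be found in the camera images.
- caddy_grip (a point): Centre of the blue caddy's handle grip, a straight bar 22 mm wide (x), 18 mm tall (z), 134 mm long (y), 130 mm above the caddy's underside. The handle is a fixed arch over the caddy's middle. It hangs by the bar's flat underside on two prongs 38 mm either side of this point; between them the bar is free for fingers. Axes: the caddy's; x to the rail as it hangs, y along the bar, z up out of the open top.
- caddy: Blue plastic caddy: open tote, 146 mm along x, 196 mm along y, walls 46 mm high, 3 mm thick, floor 4 mm; 0.35 kg give or take a quarter. Origin: centre of its underside; axes as for caddy_grip. Its picking corner is at +x, +y: there 58 mm of the +x wall and 46 mm of the +y wall are cut down to 32 mm and edged in yellow. It hangs on one of the rail's two double hooks.
- caddy_corner (a point): Inner floor point of the blue caddy's picking corner (the one with the cut-down, yellow-edged walls): 70 mm towards +x, 95 mm towards +y and 126 mm below caddy_grip, in the caddy's axes.
- vial1_mid (a point): One of the four small capped glass vials lying loose in the blue caddy: clear body 21 mm across, aluminium and orange cap, 43 mm long, 18 g. The point is its centre, x runs along it. Smooth: it slides or rolls on the caddy's floor from 10 to 15 degrees of slope, and runs freely, also along a wall, at 30.
- vial2_mid (a point): One of the four small capped glass vials lying loose in the blue caddy: clear body 21 mm across, aluminium and orange cap, 43 mm long, 18 g. The point is its centre, x runs along it. Smooth: it slides or rolls on the caddy's floor from 10 to 15 degrees of slope, and runs freely, also along a wall, at 30.
- vial3_mid (a point): One of the four small capped glass vials lying loose in the blue caddy: clear body 21 mm across, aluminium and orange cap, 43 mm long, 18 g. The point is its centre, x runs along it. Smooth: it slides or rolls on the caddy's floor from 10 to 15 degrees of slope, and runs freely, also along a wall, at 30.
- vial4_mid (a point): One of the four small capped glass vials lying loose in the blue caddy: clear body 21 mm across, aluminium and orange cap, 43 mm long, 18 g. The point is its centre, x runs along it. Smooth: it slides or rolls on the caddy's floor from 10 to 15 degrees of slope, and runs freely, also along a wall, at 30.
- rail: Fixed steel equipment rail: flat bar 25 x 10 mm, 660 mm long along y, centre line 202 mm above the table, on posts (234 mm high) with feet at y = -310 and +310 mm. Origin on the table below its middle; x points away from the hook side, z up. It carries two black clip-on double hooks at y = -140 and +140 mm.
- hookA (a point): Double hook at y = +140 mm of the rail: two round prongs, 8 mm thick, 76 mm apart, level, along the rail's -x. The point lies midway between, level with their tops, where a hung grip rests, 85 mm in front of the rail. The prong ends, 28 to 41 mm further out, turn up 14 mm. To come off, a caddy is raised 20 to 50 mm (at 67 its rear wall meets the prongs), then drawn out along the rail's -x.
- hookB (a point): Double hook at y = -140 mm of the rail: two round prongs, 8 mm thick, 76 mm apart, level, along the rail's -x. The point lies midway between, level with their tops, where a hung grip rests, 85 mm in front of the rail. The prong ends, 28 to 41 mm further out, turn up 14 mm. To come off, a caddy is raised 20 to 50 mm (at 67 its rear wall meets the prongs), then drawn out along the rail's -x.
- swab_caddy_grip (a point): Middle of the handle grip of the white caddy, of the same size and shape as the blue one but without a cut-down corner, full of small cartons. It hangs on the other double hook of the rail. To be left hanging.
- cool_box: Fixed blue cool box with a white lid, 318 x 238 mm, 280 mm high, at the left side of the table. Origin: middle of its lower long edge on the side towards the table's middle; the box extends from there along its +y, its long side along x.
- sharps_box: Fixed yellow sharps box, 120 x 150 mm, 245 mm high with its raised flap, at the other side. Origin: centre of its underside.
- spray_bottle: Clear bottle with blue cap, 62 mm across, 190 mm high, standing on the table. The point is the centre of its underside. Loose; not part of the job.
- cotton_jar: White jar with steel lid, 90 mm across, 110 mm high, standing behind the rail. The point is the centre of its underside. Loose; not part of the job.
- pill_jar1: Small white jar, 42 mm across, 62 mm high, standing on the table. The point is the centre of its underside. Loose; not part of the job.
- pill_jar2: Small white jar, 48 mm across, 75 mm high, standing on the table. The point is the centre of its underside. Loose; not part of the job.
- tape_roll: Roll of white tape lying flat, 92 mm across, 24 mm high, on the table. The point is the centre of its underside. Loose; not part of the job.
- pen_cup: Black cup of pens, 76 mm across, 150 mm high with the pens, standing on the table. The point is the centre of its underside. Loose; not part of the job.
Things that resemble listed ones, but are neither listed nor needed, are in the scene too. What is shaped like the pill_jar2 but purple, red or turquoise is not meant.

How it is judged:
On the way, in this order (a step that is already met when the one before it is completed fails the run):
1. the blue caddy is held by the fingers, off the hook (contact force between the fingers and caddy above 1 N and distance of caddy_grip from where it was at the start of the episode above 0.03 m and contact force between caddy and rail below 0.05 N and contact force between caddy and swab_caddy below 0.05 N and contact force between caddy and cool_box below 0.05 N and contact force between caddy and sharps_box below 0.05 N and contact force between caddy and spray_bottle below 0.05 N and contact force between caddy and cotton_jar below 0.05 N and contact force between caddy and pill_jar1 below 0.05 N and contact force between caddy and pill_jar2 below 0.05 N and contact force between caddy and tape_roll below 0.05 N and contact force between caddy and pen_cup below 0.05 N and distance between the grasp point and caddy_grip below 0.08 m), for 0.2 s.
2. the caddy slopes down to the picking corner and all four vials lie in it (all of step 1 and height (world z) of caddy_corner above 0.03 m and angle between caddy_grip's own z axis and vertical above 0.26 rad and angle between caddy_grip's own x axis and vertical above 1.6708 rad and angle between caddy_grip's own y axis and vertical above 1.6708 rad and distance between each of vial1_mid, vial2_mid, vial3_mid, vial4_mid and caddy_corner below 0.105 m), for 0.3 s.
At the end, for the whole second after the job is handed in: Fingers hold the blue caddy (over 1 N) within 80 mm of the middle of its handle, 30 mm or more from where it hung, touching nothing else; picking corner over 30 mm above the table; floor tilted over 15 degrees, down to it along x and y (5.7 each); every vial centre within 105 mm of it (all of step 2); the arm keeps its last pose, push and grip.
It fails at once if a vial left the caddy (distance between any of vial1_mid, vial2_mid, vial3_mid, vial4_mid and caddy_grip above 0.2 m).
It fails at once if the white caddy or another bystander was moved by more than 30 mm (distance of any of swab_caddy_grip, spray_bottle, cotton_jar, pill_jar1, pill_jar2, tape_roll, pen_cup from where it was at the start of the episode above 0.03 m).
It also fails if it takes over 45 s, if anything falls off the work surface, if the arm or the gripper's body presses on something with over 40 N, if the wrist force passes 120 N, or if a joint passes its speed limit or range.

## Working session

There is one attempt and no reset: what is moved stays moved. The work goes in short steps, Python scripts to look and compute and a tool call to move; the robot and the scene stay as the last step left them, time stands still between calls to the robot, and variables do not carry over. Pictures are saved under pics/ and viewed, and the job is handed in when it is done.

Besides the shell and the picture viewer there is one more tool, called after "Call:" as name(argument=value, ...) on one line, values as JSON. arm_command: Moves the arm, as the interface text tells. Shifts and turns lie within -1 to 1; 1 stands for 0.8 m of shift or 360 degrees of turn. Its arguments: {"type":"object","properties":{"targets":{"type":"array"},"hand":{"type":"number"},"newtons":{"type":"number"}},"required":["targets"]}

```bash
mkdir -p pics; ls
cat > h.py <<'E'
import numpy as np, cv2
from scipy.spatial.transform import Rotation as R
from plant import get_state, eyes, bot
def K(p):
    f=240/np.tan(np.radians(p["vfov"])/2)
    return np.array([[f,0,p["cx"]],[0,f,p["cy"]],[0,0,1.]])
def pose(p):
    a=np.array(p["attitude"],float)
    Rm=R.from_quat(a).as_matrix() if a.size==4 else a.reshape(3,3)
    return Rm,np.array(p["xyz"],float)
def ray(p,u,v):
    q=cv2.undistortPoints(np.array([[[u,v]]],float),K(p),np.array(p["distortion"],float))[0,0]
    return np.array([q[0],-q[1],-1.])
def world(p,u,v,d=None):
    if d is None:
        w=p["depth"][int(v)-1:int(v)+2,int(u)-1:int(u)+2]; w=w[w>0]; d=np.median(w) if w.size else np.nan
    Rm,t=pose(p); return Rm@(ray(p,u,v)*d)+t
def atz(p,u,v,z):
    Rm,t=pose(p); r=Rm@ray(p,u,v); return t+r*(z-t[2])/r[2]
def proj(p,X):
    Rm,t=pose(p); c=Rm.T@(np.array(X,float)-t); c=np.array([c[0],-c[1],-c[2]])
    return cv2.projectPoints(c.reshape(1,1,3),np.zeros(3),np.zeros(3),K(p),np.array(p["distortion"],float))[0].ravel()
def save(p,n,crop=None,s=1):
    im=p["color"][:,:,::-1]
    if crop: x0,y0,x1,y1=crop; im=im[y0:y1,x0:x1]
    if s!=1: im=cv2.resize(im,None,fx=s,fy=s,interpolation=cv2.INTER_CUBIC)
    cv2.imwrite("pics/"+n+".png",im)
E
cat > a.py <<'E'
from h import *
np.set_printoptions(precision=3,suppress=True)
s=get_state();print(s)
for n in("side","top"):
    p=eyes.snapshot(n);save(p,n+"0")
    print(n,p["vfov"],p["cx"],p["cy"],p["distortion"],p["xyz"],p["attitude"])
    for l in["caddy_grip","caddy","caddy_corner","rail","hookA","hookB","swab_caddy_grip","cool_box","sharps_box","spray_bottle","cotton_jar","pill_jar1","pill_jar2","tape_roll","pen_cup","vial1_mid"]:
        for r in eyes.place_of(p,l)[:4]:
            if r["confidence"]<.2: continue
            v,u=r["at"]; print(l,round(r["confidence"],2),"px",round(u),round(v),world(p,u,v))
E
python3 a.py
```

```text
pics
{'t': 0.0, 'joint_pos': array([-1.177,  0.384,  0.016,  1.371, -0.006,  1.388, -0.046]), 'joint_vel': array([ 0.001, -0.   , -0.   ,  0.002, -0.002,  0.   ,  0.002]), 'joint_torque': array([  0.   , -62.761,   0.844, -37.183,   0.017,   0.014,  -0.   ]), 'ee_pos': array([0.275, 0.56 , 0.193]), 'tcp_rot': array([ 0.689, -0.16 ,  0.16 , -0.688]), 'contact_force': array([-0.059,  0.243,  0.315]), 'wrist_torque': array([0.001, 0.04 , 0.016]), 'width': 0.9987515205811246}
side 51.07644483919713 319.680182357674 246.9102252331893 [0.04 0.   0.   0.   0.  ] [-0.225 -0.732  0.968] [ 0.402 -0.176 -0.348  0.828]
caddy_grip 0.59 px 311 198 [0.62  0.105 0.215]
caddy 0.72 px 311 233 [0.634 0.118 0.081]
caddy 0.66 px 420 446 [ 0.312 -0.504  0.05 ]
caddy_corner 0.81 px 305 212 [0.696 0.209 0.084]
hookA 0.6 px 313 200 [0.619 0.097 0.214]
hookB 0.73 px 389 243 [ 0.621 -0.169  0.205]
swab_caddy_grip 0.59 px 393 239 [ 0.626 -0.174  0.218]
cool_box 0.95 px 202 211 [ 0.539  0.555 -0.003]
sharps_box 0.92 px 500 407 [ 0.489 -0.574  0.069]
spray_bottle 0.79 px 420 444 [ 0.312 -0.502  0.057]
spray_bottl
[... 1155 characters left out ...]
arps_box 0.94 px 482 239 [ 0.531 -0.482  0.186]
spray_bottle 0.84 px 465 298 [ 0.351 -0.461  0.096]
cotton_jar 0.7 px 313 166 [0.762 0.013 0.111]
pill_jar1 0.73 px 224 285 [0.391 0.293 0.074]
pill_jar1 0.6 px 418 309 [ 0.315 -0.321  0.059]
pill_jar1 0.53 px 245 316 [0.293 0.225 0.076]
pill_jar1 0.48 px 227 312 [0.306 0.283 0.073]
pill_jar2 0.73 px 224 285 [0.391 0.293 0.074]
pill_jar2 0.6 px 418 309 [ 0.315 -0.321  0.059]
pill_jar2 0.53 px 245 316 [0.293 0.225 0.076]
pill_jar2 0.48 px 227 312 [0.306 0.283 0.073]
tape_roll 0.85 px 260 284 [0.39  0.188 0.002]
tape_roll 0.38 px 297 223 [0.584 0.063 0.101]
pen_cup 0.76 px 195 293 [0.362 0.402 0.018]
pen_cup 0.26 px 417 311 [ 0.31  -0.317  0.061]
```

View pics/side0.png

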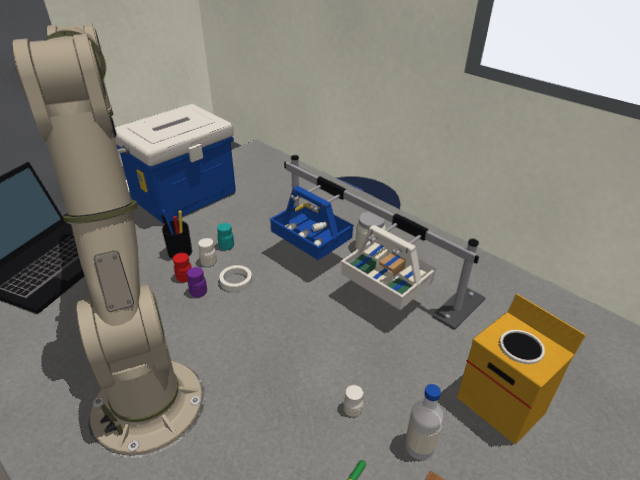

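View pics/top0.png

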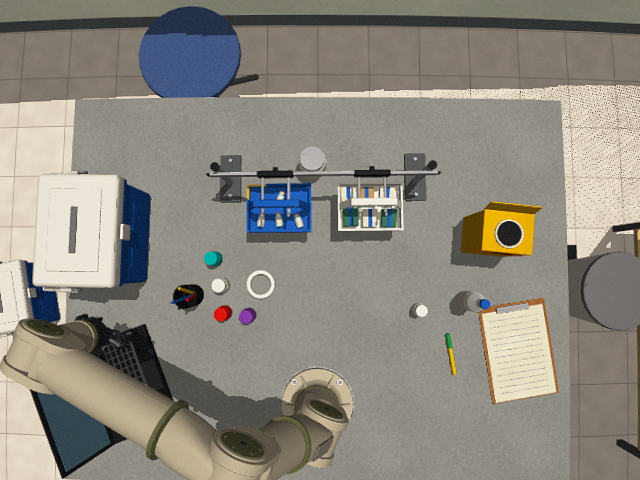

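Run:
```python
from h import *
p=eyes.snapshot("side");save(p,"sidec",(250,150,430,290),4)
p=eyes.snapshot("top");save(p,"topc",(220,150,420,260),4)
```

```text
(no output)
```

View crops.

View pics/sidec.png

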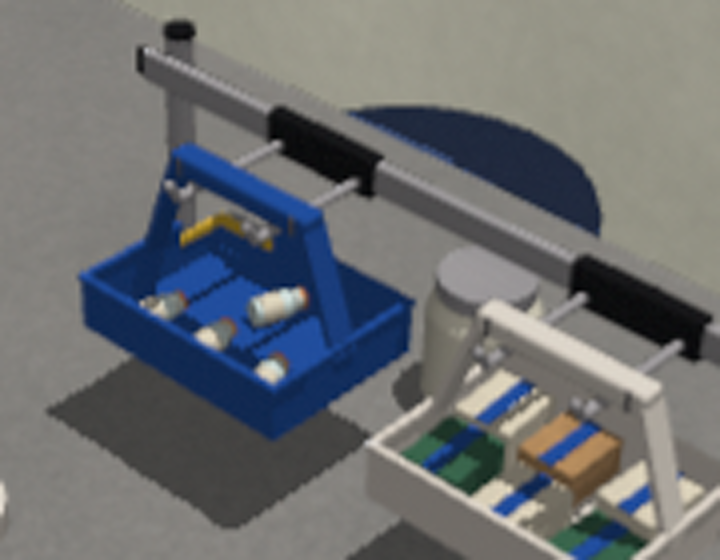

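View pics/topc.png

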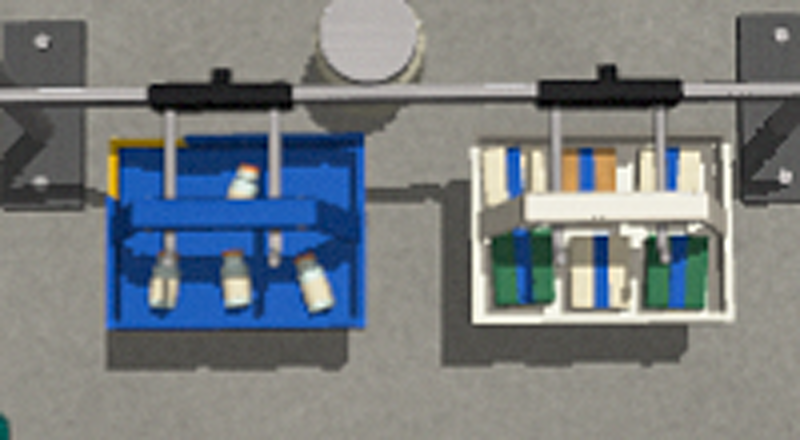

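```bash
cat > m.py <<'E'
from h import *
np.set_printoptions(precision=4,suppress=True)
def cloud(p):
    v,u=np.mgrid[0:480,0:640]; d=p["depth"]
    q=cv2.undistortPoints(np.stack([u.ravel(),v.ravel()],1).astype(float).reshape(-1,1,2),K(p),np.array(p["distortion"],float))[:,0]
    Rm,t=pose(p); dd=d.ravel()[:,None]
    return ((np.c_[q[:,0],-q[:,1],-np.ones(len(q))]*dd)@Rm.T+t).reshape(480,640,3)
if __name__=="__main__":
  for n in("top","side"):
    p=eyes.snapshot(n); W=cloud(p); c=p["color"].astype(int)
    blue=(c[...,2]>c[...,0]+40)&(c[...,2]>90)
    m=blue&(abs(W[...,0]-.63)<.06)&(abs(W[...,1]-.12)<.12)&(W[...,2]>.19)&(W[...,2]<.24)
    P=W[m]; top=P[P[:,2]>np.percentile(P[:,2],30)]
    r=cv2.minAreaRect(P[:,:2].astype(np.float32)); print(n,m.sum(),"bar",r,"z",np.percentile(P[:,2],[5,50,95]))
    print("y ext",np.percentile(P[:,1],[1,99]),"x",np.percentile(P[:,0],[1,50,99]))
    m2=blue&(abs(W[...,0]-.63)<.12)&(abs(W[...,1]-.12)<.14)&(W[...,2]>.1)&(W[...,2]<.135)
    P=W[m2]; print("rim",cv2.minAreaRect(P[:,:2].astype(np.float32)),np.percentile(P[:,2],[5,50,95]))
    m3=(W[...,2]>.205)&(W[...,2]<.222)&(W[...,0]>.68)&(W[...,0]<.76)&(abs(W[...,1])<.33)
    P=W[m3]
    if len(P): print("rail",len(P),np.polyfit(P[:,1],P[:,0],1),P.mean(0))
E
python3 m.py
python3 - <<'E'
from h import *
s=get_state(); print(R.from_quat(s["tcp_rot"]).as_matrix().round(3))
E
```

```text
top 393 bar ((0.6245338320732117, 0.11633256822824478), (0.038634441792964935, 0.1403886377811432), 0.3743119239807129) z [0.201  0.2165 0.2209]
y ext [0.0463 0.1851] x [0.6177 0.6285 0.6415]
rim ((0.63043212890625, 0.11963430792093277), (0.1498032510280609, 0.19806060194969177), 0.8987318277359009) [0.1084 0.1247 0.1294]
rail 1072 [-0.0112  0.7175] [ 0.7176 -0.0093  0.2147]
side 275 bar ((0.6278414130210876, 0.11052455008029938), (0.026326458901166916, 0.14010173082351685), 2.1308772563934326) z [0.1974 0.2171 0.2202]
y ext [0.0438 0.1777] x [0.6162 0.6261 0.6402]
rim ((0.6266539096832275, 0.11648603528738022), (0.15060564875602722, 0.2034362256526947), 0.25899577140808105) [0.102  0.1236 0.1289]
rail 1170 [-0.0079  0.7143] [ 0.7146 -0.0429  0.2133]
[[ 0.897 -0.     0.441]
 [-0.441 -0.     0.897]
 [-0.    -1.    -0.   ]]
```

Candidates for the target: blue caddy handle (top px 273,204; side px 311,198), white caddy handle (top 375,198; must stay), and the blue cool box (150,238; no match). I'm choosing the blue one on hookA. The crops show the yellow-edged corner at the far left and four vials inside. The grip measures about (0.629, 0.117, 0.207), which fits the rail distance (85 mm) and the sizes given.

Call:
arm_command(targets=[0, -0.07, 0, 0, 0, 0, 0, -0.14, 0, 0, 0, 0, 0, -0.2, 0, 0, 0, 0, 0, -0.259, 0, 0, 0, 0, 0.07, -0.259, -0.033, 0, 0.02, 0, 0.14, -0.259, -0.066, 0, 0.04, 0, 0.21, -0.259, -0.1, 0, 0.06, 0, 0.28, -0.259, -0.133, 0, 0.08, 0, 0.35, -0.259, -0.166, 0, 0.1, 0, 0.42, -0.259, -0.2, 0, 0.12, 0, 0.49, -0.259, -0.233, 0, 0.14, 0, 0.56, -0.259, -0.266, 0, 0.16, 0], hand=-0.4, newtons=100)

```text
t: 3.4
ee_pos: [0.5848, 0.1708, 0.4014]
tcp_rot: [-0.525, 0.473, -0.473, 0.526]
contact_force: [1.6, 1.0, -0.3]
width: 0.699
```

```bash
cat > rel.py <<'E'
from h import *
# desired tool frame given caddy yaw
def tool(yaw, tx=0,ty=0):
    x=np.array([np.cos(yaw),np.sin(yaw),0]); y=np.array([0,0,-1.]); 
    return np.c_[np.cross(y,x),y,x]
def rel(pos,Rt,s=None):
    s=s or get_state(); R0=R.from_quat(s["tcp_rot"]).as_matrix()
    d=R0.T@(np.array(pos)-s["ee_pos"])/.8; w=R.from_matrix(R0.T@Rt).as_rotvec()/(2*np.pi)
    return np.r_[d,w].round(4)
E
python3 - <<'E'
from rel import *
s=get_state(); print(s["joint_pos"].round(3)); print(rel([.629,.117,.30],tool(.01)))
E
```

```text
[-0.584  0.376  0.407  0.955 -0.152  1.835 -0.137]
[ 7.280e-02  1.268e-01  4.780e-02 -1.000e-04  1.510e-02 -1.000e-04]
```

Call:
arm_command(targets=[0.04, 0.05, 0.026, 0, 0.01, 0, 0.073, 0.1, 0.048, 0, 0.015, 0, 0.073, 0.127, 0.048, 0, 0.015, 0, 0.073, 0.127, 0.048, 0, 0.015, 0])

```text
t: 3.9
ee_pos: [0.6275, 0.1183, 0.2975]
tcp_rot: [0.505, -0.497, 0.496, -0.502]
contact_force: [-0.2, 0.3, 0.8]
width: 0.699
```

Run:
```python
from rel import *
s=get_state(); print(s["joint_pos"].round(3),s["ee_pos"],s["t"]); 
p=eyes.snapshot("side");save(p,"hov_s",(230,100,430,250),4)
p=eyes.snapshot("top");save(p,"hov_t",(200,130,400,280),4)
print(rel([.629,.117,.186],tool(.01)))
```

```text
[-0.512  0.419  0.43   1.133 -0.17   1.627 -0.11 ] [0.62751069 0.11829769 0.2975187 ] 3.9
[ 2.700e-03  1.433e-01  5.000e-04 -2.000e-04  9.000e-04 -1.000e-04]
```

View pics/hov_s.png

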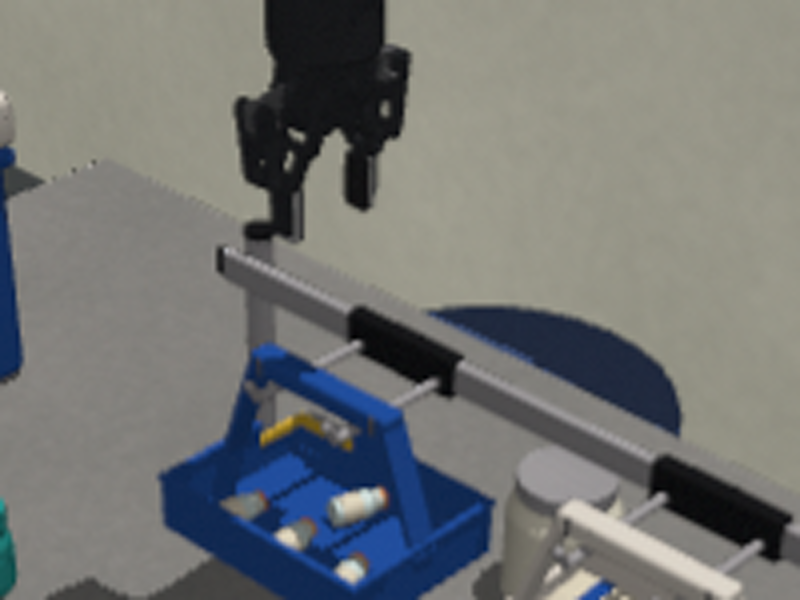

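View pics/hov_t.png

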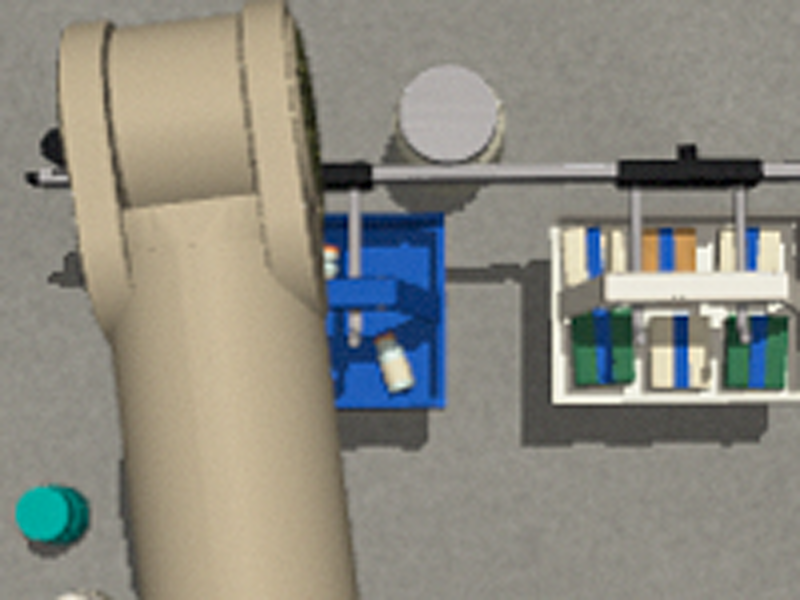

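Side crop: the open jaws (~px 320,200) stand directly above the blue bar (~325,390) and straddle it along x. I'm descending now.

Call:
arm_command(targets=[0.002, 0.04, 0.001, 0, 0.001, 0, 0.002, 0.075, 0.001, 0, 0.001, 0, 0.002, 0.105, 0.001, 0, 0.001, 0, 0.002, 0.125, 0.001, 0, 0.001, 0, 0.002, 0.137, 0.001, 0, 0.001, 0, 0.002, 0.143, 0.001, 0, 0.001, 0, 0.002, 0.143, 0.001, 0, 0.001, 0])

```text
t: 4.88
ee_pos: [0.6294, 0.1169, 0.1855]
tcp_rot: [-0.502, 0.498, -0.498, 0.502]
contact_force: [1.3, 0.0, 0.7]
width: 0.702
```

Run:
```python
from rel import *
s=get_state(); print(s["joint_pos"].round(3),s["ee_pos"],s["t"],s["contact_force"]); 
p=eyes.snapshot("side");save(p,"dn_s",(260,150,360,250),6)
```

```text
[-0.522  0.438  0.416  1.353 -0.175  1.386 -0.101] [0.62941037 0.11690918 0.18546393] 4.875 [1.32073191 0.03263566 0.71868798]
```

View pics/dn_s.png

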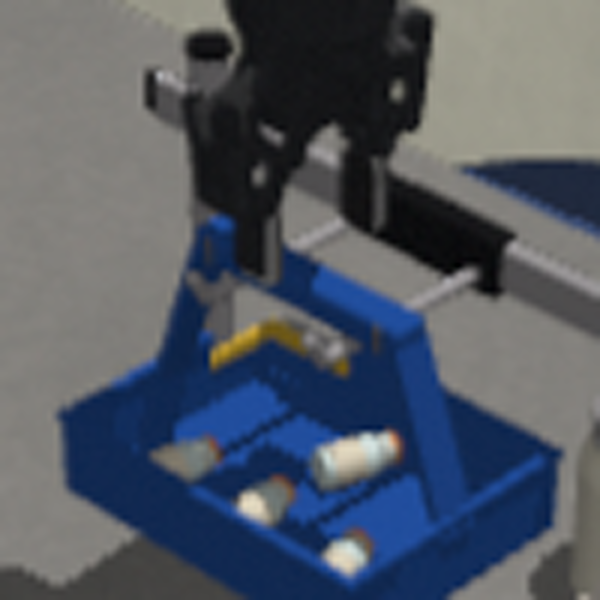

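Run:
```python
from m import *
p=eyes.snapshot("side"); W=cloud(p); c=p["color"].astype(int)
def cr(X): return ((proj(p,X)-[260,150])*6).round()
print("bar ends",cr([.63,.184,.216]),cr([.63,.05,.216]),"centre",cr([.629,.117,.207]))
print("near tip",cr([.6,.117,.196]),"yel corner",cr([.702,.214,.112]))
m=(c.sum(2)<130)&(abs(W[...,0]-.6)<.03)&(abs(W[...,1]-.12)<.1)&(W[...,2]>.17)&(W[...,2]<.26)
P=W[m]; print(m.sum(),np.percentile(P,[2,50,98],axis=0))
for r in eyes.place_of(p,"caddy_grip"): print(r, world(p,r["at"][1],r["at"][0]))
```

```text
bar ends [206. 215.] [409. 324.] centre [303. 285.]
near tip [260. 329.] yel corner [270. 316.]
45 [[0.5855 0.1006 0.1845]
 [0.5886 0.1146 0.2439]
 [0.6243 0.1849 0.2583]]
{'at': [197.1, 312.9], 'confidence': 0.57} [0.625  0.1038 0.2162]
{'at': [249.6, 181.1], 'confidence': 0.22} [0.3432 0.3755 0.036 ]
```

Run:
```python
from m import *
p=eyes.snapshot("side"); W=cloud(p); c=p["color"].astype(int)
for v in range(182,204,2):
  print(v,[(tuple((W[v,u]*1000).astype(int)),c[v,u].sum()) for u in (299,301,303,305)])
for v in range(178,192,2):
  print(v,[(tuple((W[v,u]*1000).astype(int)),c[v,u].sum()) for u in (318,320,322)])
```

```text
182 [((np.int64(571), np.int64(102), np.int64(287)), np.int64(73)), ((np.int64(579), np.int64(103), np.int64(283)), np.int64(77)), ((np.int64(588), np.int64(105), np.int64(278)), np.int64(73)), ((np.int64(595), np.int64(104), np.int64(276)), np.int64(57))]
184 [((np.int64(573), np.int64(104), np.int64(279)), np.int64(72)), ((np.int64(580), np.int64(104), np.int64(276)), np.int64(69)), ((np.int64(584), np.int64(101), np.int64(276)), np.int64(65)), ((np.int64(591), np.int64(100), np.int64(273)), np.int64(65))]
186 [((np.int64(572), np.int64(103), np.int64(274)), np.int64(104)), ((np.int64(586), np.int64(111), np.int64(264)), np.int64(67)), ((np.int64(592), np.int64(109), np.int64(263)), np.int64(64)), ((np.int64(597), np.int64(106), np.int64(262)), np.int64(214))]
188 [((np.int64(585), np.int64(117), np.int64(256)), np.int64(95)), ((np.int64(587), np.int64(112), np.int64(257)), np.int64(68)), ((np.int64(595), np.int64(112), np.int64(254)), np.int64(63)), ((np.int64(594), np.int64(103), np.int64(258)), np.int64(243))]
190 [((np.int64(586), np.int64(119), np.int64(248)), np.int64(84)), (
[... 2393 characters left out ...]
64(664), np.int64(114), np.int64(237)), np.int64(51)), ((np.int64(663), np.int64(106), np.int64(240)), np.int64(160))]
186 [((np.int64(662), np.int64(120), np.int64(229)), np.int64(106)), ((np.int64(663), np.int64(113), np.int64(231)), np.int64(50)), ((np.int64(660), np.int64(103), np.int64(236)), np.int64(161))]
188 [((np.int64(925), np.int64(373), np.int64(1)), np.int64(327)), ((np.int64(708), np.int64(156), np.int64(187)), np.int64(139)), ((np.int64(706), np.int64(146), np.int64(192)), np.int64(110))]
190 [((np.int64(914), np.int64(362), np.int64(2)), np.int64(385)), ((np.int64(919), np.int64(357), np.int64(2)), np.int64(393)), ((np.int64(924), np.int64(351), np.int64(2)), np.int64(329))]
```

The reading disagrees with the picture. Depth puts the finger tips at z≈0.229, just above the bar top at 0.2165, while the reported TCP implies about 0.195. I'm trusting the picture and going down in small steps.

Call:
arm_command(targets=[0, 0.007, 0, 0, 0, 0, 0, 0.014, 0, 0, 0, 0, 0, 0.02, 0, 0, 0, 0, 0, 0.025, 0, 0, 0, 0, 0, 0.025, 0, 0, 0, 0])

```text
t: 5.7
ee_pos: [0.6289, 0.1168, 0.1646]
tcp_rot: [0.502, -0.498, 0.498, -0.502]
contact_force: [0.0, 0.1, -0.9]
width: 0.699
```

Run:
```python
from m import *
s=get_state(); print(s["ee_pos"],s["t"],s["contact_force"])
p=eyes.snapshot("side");save(p,"dn2_s",(260,150,360,250),6); W=cloud(p); c=p["color"].astype(int)
m=(c.sum(2)<270)&(abs(W[...,0]-.592)<.015)&(abs(W[...,1]-.115)<.03)&(W[...,2]>.15)&(W[...,2]<.26)
P=W[m]; print(m.sum(),np.sort(P[:,2])[:8],P[np.argsort(P[:,2])[:8]])
```

```text
[0.6289 0.1168 0.1646] 5.7 [ 0.0357  0.0735 -0.8512]
110 [0.2062 0.2075 0.2079 0.2095 0.2097 0.2107 0.2123 0.2124] [[0.5963 0.1261 0.2062]
 [0.5937 0.1114 0.2075]
 [0.5952 0.109  0.2079]
 [0.595  0.1128 0.2095]
 [0.5929 0.1145 0.2097]
 [0.5942 0.104  0.2107]
 [0.5979 0.1038 0.2123]
 [0.5959 0.1057 0.2124]]
```

View pics/dn2_s.png

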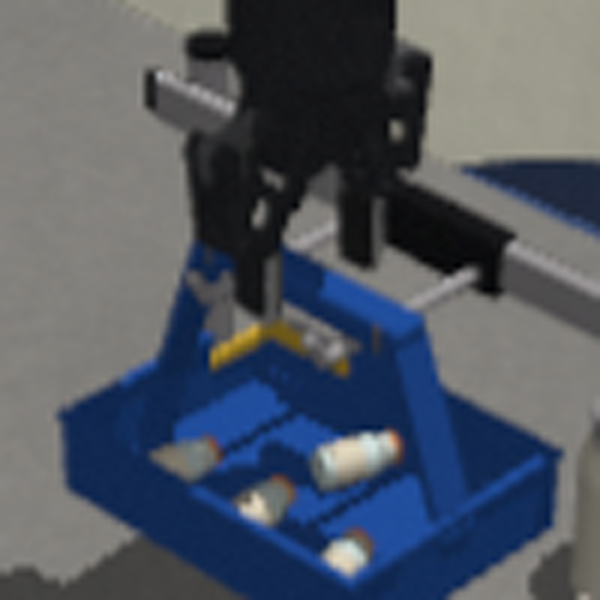

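Tips are now at z≈0.208, beside the bar, with no contact. I'll go 14 mm lower and close.

Call:
arm_command(targets=[0, 0.006, 0, 0, 0, 0, 0, 0.012, 0, 0, 0, 0, 0, 0.0175, 0, 0, 0, 0, 0, 0.0175, 0, 0, 0, 0])

```text
t: 6.25
ee_pos: [0.6289, 0.1169, 0.1505]
tcp_rot: [0.502, -0.498, 0.498, -0.502]
contact_force: [-0.5, -0.1, -0.3]
width: 0.7
```

Call:
arm_command(targets=[0, 0, 0, 0, 0, 0, 0, 0, 0, 0, 0, 0, 0, 0, 0, 0, 0, 0, 0, 0, 0, 0, 0, 0, 0, 0, 0, 0, 0, 0, 0, 0, 0, 0, 0, 0], hand=1, newtons=90)

```text
t: 7.0
ee_pos: [0.6294, 0.1169, 0.1515]
tcp_rot: [-0.502, 0.498, -0.498, 0.502]
contact_force: [-0.9, -0.5, 3.8]
width: 0.244
```

Run:
```python
from m import *
s=get_state(); print(s["ee_pos"],s["t"],s["contact_force"],s["width"],s["joint_pos"])
p=eyes.snapshot("side");save(p,"gr_s",(260,150,360,250),6)
```

```text
[0.6294 0.1169 0.1515] 7.0 [-0.8816 -0.4629  3.7894] 0.2439405773605843 [-0.5213  0.4557  0.41    1.4045 -0.1822  1.3181 -0.0951]
```

View pics/gr_s.png

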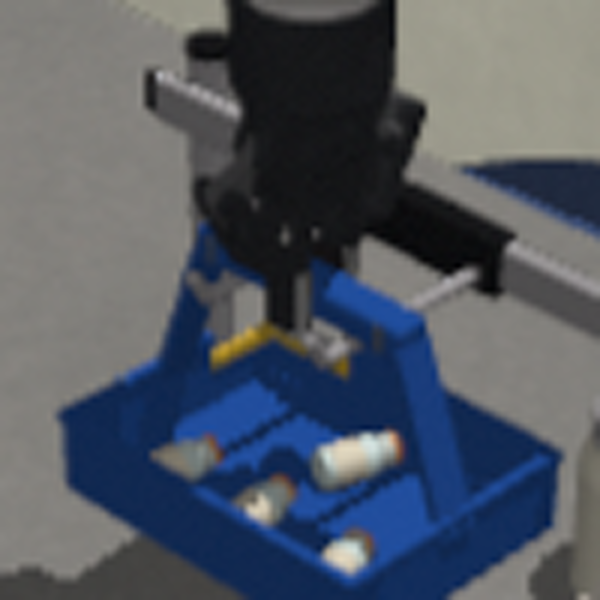

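The fingers closed on the bar: opening 0.244×85 ≈ 21 mm against the 22 mm bar. Lifting 35 mm.

Call:
arm_command(targets=[0, -0.006, 0, 0, 0, 0, 0, -0.014, 0, 0, 0, 0, 0, -0.022, 0, 0, 0, 0, 0, -0.03, 0, 0, 0, 0, 0, -0.038, 0, 0, 0, 0, 0, -0.044, 0, 0, 0, 0, 0, -0.044, 0, 0, 0, 0])

```text
t: 7.92
ee_pos: [0.6295, 0.1169, 0.1868]
tcp_rot: [-0.502, 0.498, -0.498, 0.502]
contact_force: [0.3, 0.6, -4.4]
width: 0.244
```

Run:
```python
from m import *
s=get_state(); print(s["ee_pos"],s["t"],s["contact_force"],s["width"])
p=eyes.snapshot("side");save(p,"li_s",(260,150,360,250),6)
```

```text
[0.6295 0.1169 0.1868] 7.925 [ 0.3317  0.566  -4.3729] 0.24359568308543164
```

View pics/li_s.png

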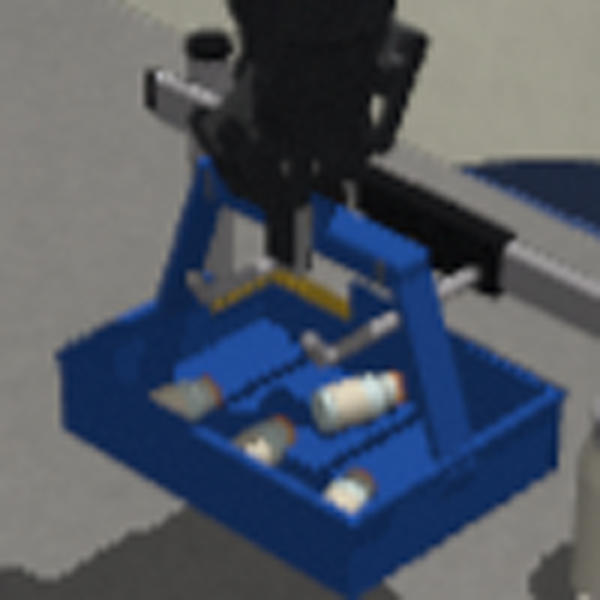

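The caddy is off the prongs and level, weighing 4.4 N. Drawing it out along −x.

Call:
arm_command(targets=[0, 0, -0.005, 0, 0, 0, 0, 0, -0.014, 0, 0, 0, 0, 0, -0.028, 0, 0, 0, 0, 0, -0.046, 0, 0, 0, 0, 0, -0.066, 0, 0, 0, 0, 0, -0.088, 0, 0, 0, 0, 0, -0.11, 0, 0, 0, 0, 0, -0.132, 0, 0, 0, 0, 0, -0.152, 0, 0, 0, 0, 0, -0.17, 0, 0, 0, 0, 0, -0.182, 0, 0, 0, 0, 0, -0.188, 0, 0, 0])

```text
t: 9.48
ee_pos: [0.4783, 0.1157, 0.1865]
tcp_rot: [-0.502, 0.498, -0.498, 0.502]
contact_force: [-0.2, -0.1, -3.6]
width: 0.244
```

Run:
```python
from m import *
s=get_state(); print(s["ee_pos"],s["t"],s["contact_force"],s["width"],s["joint_pos"].round(3))
p=eyes.snapshot("side");save(p,"ou_s",(150,100,450,320),2.5)
```

```text
[0.4783 0.1157 0.1865] 9.475 [-0.1536 -0.1333 -3.5592] 0.24420507299515692 [-0.664  0.095  0.391  1.752 -0.038  1.301 -0.256]
```

View pics/ou_s.png

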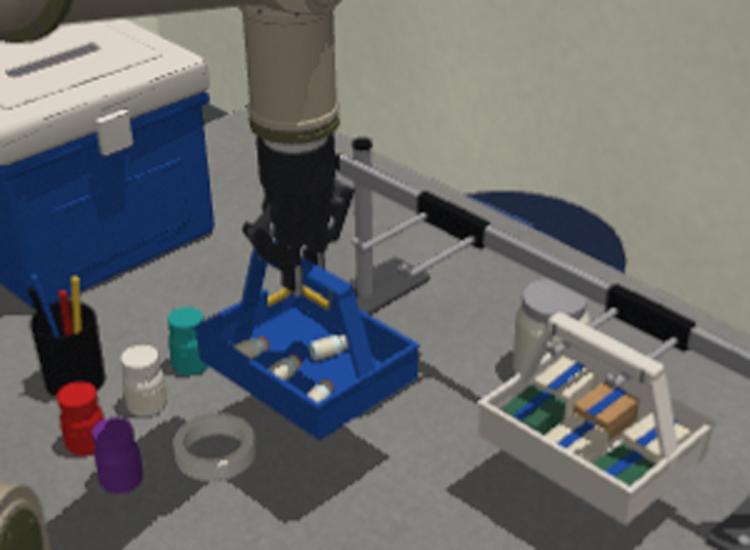

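It's clear of the prongs, with all four vials still inside. Raising 80 mm and moving slightly away from the jars.

Call:
arm_command(targets=[0.003, -0.004, 0, 0, 0, 0, 0.01, -0.014, 0, 0, 0, 0, 0.02, -0.028, 0, 0, 0, 0, 0.03, -0.042, 0, 0, 0, 0, 0.04, -0.056, 0, 0, 0, 0, 0.05, -0.07, 0, 0, 0, 0, 0.06, -0.084, 0, 0, 0, 0, 0.068, -0.094, 0, 0, 0, 0, 0.073, -0.099, 0, 0, 0, 0, 0.075, -0.1, 0, 0, 0, 0])

```text
t: 10.78
ee_pos: [0.4793, 0.0555, 0.2664]
tcp_rot: [0.502, -0.498, 0.498, -0.502]
contact_force: [0.1, 0.3, -3.7]
width: 0.241
```

Call:
arm_command(targets=[0, 0, 0, -0.002, 0, -0.002, 0, 0, 0, -0.005, 0, -0.005, 0, 0, 0, -0.009, 0, -0.009, 0, 0, 0, -0.013, 0, -0.013, 0, 0, 0, -0.017, 0, -0.017, 0, 0, 0, -0.021, 0, -0.021, 0, 0, 0, -0.025, 0, -0.025, 0, 0, 0, -0.029, 0, -0.029, 0, 0, 0, -0.033, 0, -0.033, 0, 0, 0, -0.037, 0, -0.037, 0, 0, 0, -0.039, 0, -0.039, 0, 0, 0, -0.04, 0, -0.04])

```text
t: 12.28
ee_pos: [0.4794, 0.0557, 0.2661]
tcp_rot: [0.619, -0.49, 0.491, -0.369]
contact_force: [0.1, 0.2, -4.4]
width: 0.238
```

```bash
cat > look.py <<'E'
import sys
from m import *
n=sys.argv[1]
s=get_state(); print(s["ee_pos"],s["t"],s["contact_force"],s["width"],s["joint_pos"].round(3)); print(R.from_quat(s["tcp_rot"]).as_matrix().round(3))
for c in("side","top"):
    p=eyes.snapshot(c); q=[r for r in eyes.place_of(p,"caddy_corner")]
    u,v=(q[0]["at"][1],q[0]["at"][0]) if q else (300,220)
    print(c,[(r["at"],round(r["confidence"],2),world(p,r["at"][1],r["at"][0])) for r in q])
    for r in eyes.place_of(p,"vial1_mid"): print(" vial",r["at"],round(r["confidence"],2),world(p,r["at"][1],r["at"][0]))
    save(p,n+c[0],(200,120,400,270),4)
E
python3 look.py ti
```

```text
[0.4794 0.0557 0.2661] 12.275 [ 0.0832  0.2269 -4.3588] 0.23791056968279867 [-0.64   0.318  0.433  1.386  0.064  1.764 -0.196]
[[ 0.039 -0.245  0.969]
 [-0.968 -0.249 -0.023]
 [ 0.247 -0.937 -0.247]]
side [([225.2, 279.9], 0.71, array([0.5015, 0.1067, 0.1808])), ([262.9, 205.5], 0.57, array([0.3698, 0.2953, 0.0158]))]
top [([237.5, 481.8], 0.53, array([ 0.5339, -0.482 ,  0.1873]))]
 vial [271.1, 270.4] 0.44 [0.4379 0.0798 0.6733]
```

View pics/tis.png

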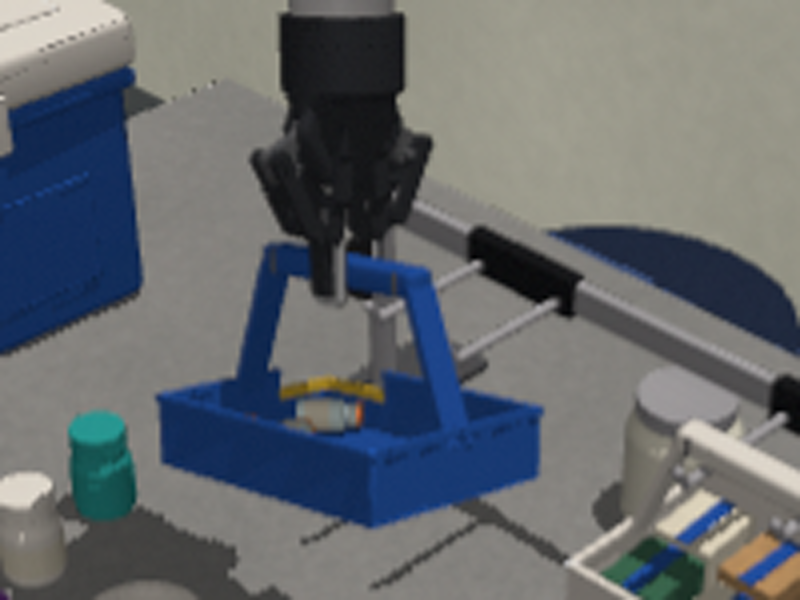

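View pics/tit.png

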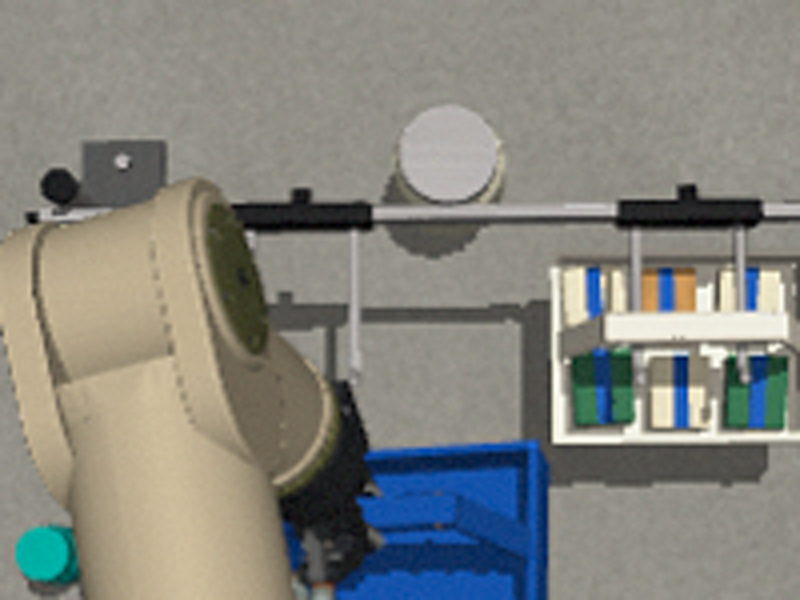

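The vials have slid toward the yellow corner (side crop ~px 325,415), and the grip is steady. The tool is tilted about 20° and I'm continuing to about 30°.

Call:
arm_command(targets=[0, 0, 0, -0.002, 0, -0.002, 0, 0, 0, -0.005, 0, -0.005, 0, 0, 0, -0.009, 0, -0.009, 0, 0, 0, -0.013, 0, -0.013, 0, 0, 0, -0.016, 0, -0.016, 0, 0, 0, -0.018, 0, -0.018, 0, 0, 0, -0.019, 0, -0.019, 0, 0, 0, -0.019, 0, -0.019, 0, 0, 0, -0.019, 0, -0.019, 0, 0, 0, -0.019, 0, -0.019, 0, 0, 0, -0.019, 0, -0.019, 0, 0, 0, -0.019, 0, -0.019])

```text
t: 14.08
ee_pos: [0.4793, 0.0556, 0.2663]
tcp_rot: [0.668, -0.48, 0.482, -0.302]
contact_force: [-0.0, -0.5, -3.6]
width: 0.243
```

```bash
python3 look.py tj
python3 - <<'E'
from m import *
p=eyes.snapshot("side");save(p,"tjz",(230,170,350,260),6.6)
E
```

```text
[0.4793 0.0556 0.2663] 14.075 [-0.0461 -0.4882 -3.6427] 0.24303529067563912 [-0.647  0.451  0.433  1.277  0.1    1.894 -0.193]
[[ 0.075 -0.351  0.933]
 [-0.932 -0.357 -0.059]
 [ 0.354 -0.866 -0.354]]
side [([234.5, 282.3], 0.76, array([ 0.3988, -0.0189,  0.2689]))]
top []
 vial [265.5, 305.4] 0.63 [0.4516 0.0323 0.2063]
```

View pics/tjz.png

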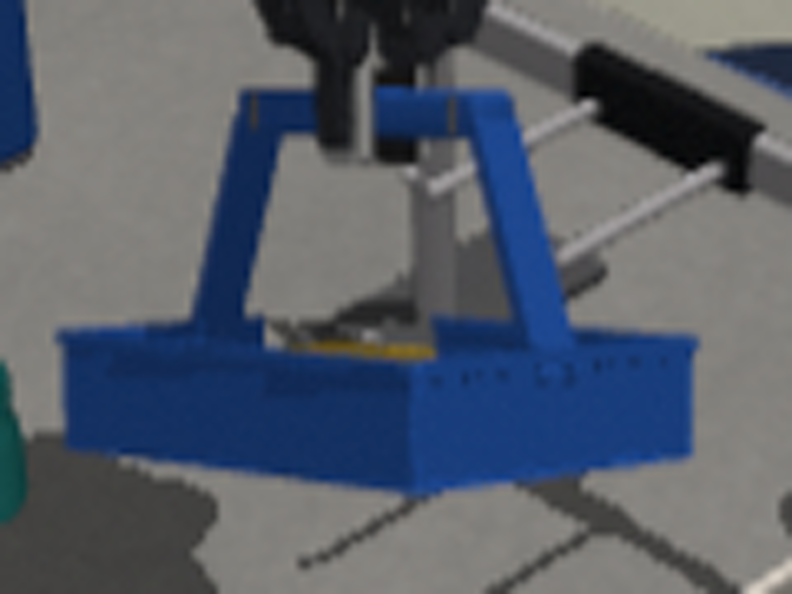

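View pics/tjt.png

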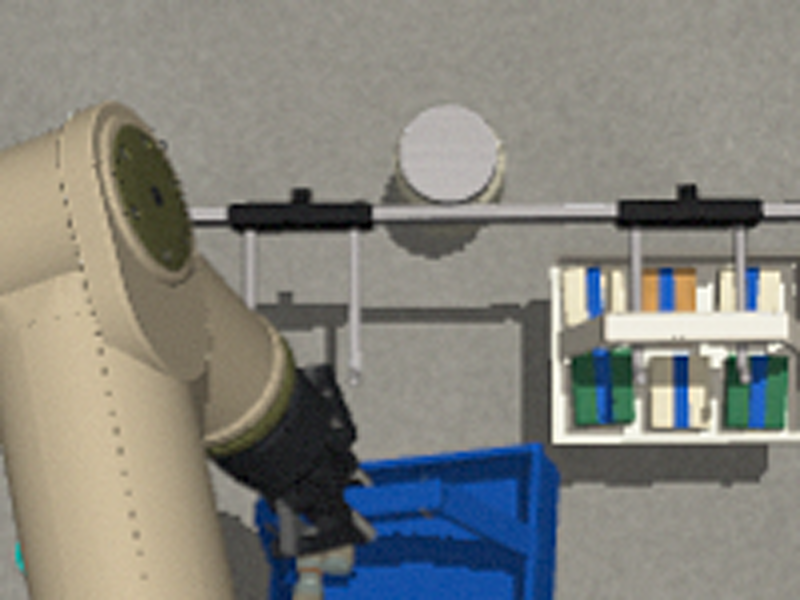

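Run:
```python
from m import *
p=eyes.snapshot("top");save(p,"tk",(240,220,360,310),6.6)
# expected geometry: grip from tool frame
s=get_state(); T=R.from_quat(s["tcp_rot"]).as_matrix()
x=T[:,2]; z=-T[:,1]; y=-T[:,0]
g=s["ee_pos"]+z*.056
C=g+x*.07+y*.095-z*.126
print("grip",g,"corner",C)
q=eyes.snapshot("side")
for pp in(p,q):
  print([ (n,proj(pp,X).round()) for n,X in dict(grip=g,corner=C,rimcor=C+z*.028,otherrim=g-x*.073-y*.098-z*.084,bl=g-x*.073+y*.098-z*.084,tr=g+x*.073-y*.098-z*.084).items()])
```

```text
grip [0.499  0.0756 0.3148] corner [0.5129 0.115  0.1473]
[('grip', array([288., 247.])), ('corner', array([278., 245.])), ('rimcor', array([274., 241.])), ('otherrim', array([332., 282.])), ('bl', array([266., 286.])), ('tr', array([335., 231.]))]
[('grip', array([286., 187.])), ('corner', array([281., 232.])), ('rimcor', array([281., 222.])), ('otherrim', array([292., 225.])), ('bl', array([239., 220.])), ('tr', array([334., 221.]))]
```

View pics/tk.png

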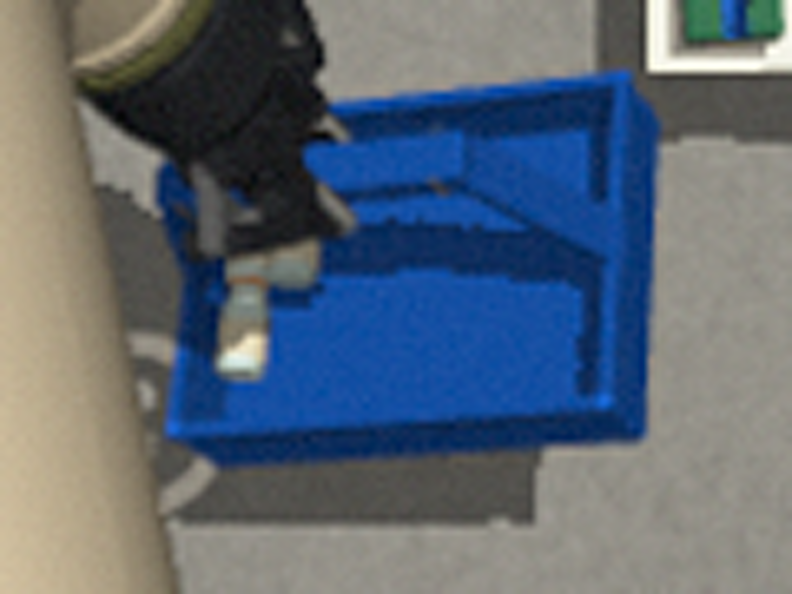

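```bash
cat > v.py <<'E'
from m import *
s=get_state(); T=R.from_quat(s["tcp_rot"]).as_matrix()
x=T[:,2]; z=-T[:,1]; y=-T[:,0]
g=s["ee_pos"]+z*.056; C=g+x*.07+y*.095-z*.126
import sys
p=eyes.snapshot("top"); W=cloud(p); c=p["color"].astype(int)
L=(W-C)@np.c_[x,y,z]   # in caddy axes from corner
blue=(c[...,2]>c[...,0]+40)
m=~blue&(L[...,0]<.003)&(L[...,0]>-.15)&(L[...,1]<.003)&(L[...,1]>-.2)&(L[...,2]>.003)&(L[...,2]<.035)
out=p["color"][:,:,::-1].copy(); out[m]=(255,0,255); cv2.imwrite("pics/mask.png",cv2.resize(out[220:310,240:360],None,fx=6,fy=6,interpolation=cv2.INTER_NEAREST))
n,lab=cv2.connectedComponents(m.astype(np.uint8))
for i in range(1,n):
    q=L[lab==i]
    if len(q)>3: print(len(q),"min",q.min(0),"max",q.max(0),"med",np.median(q,0),"farthest",np.linalg.norm(q,axis=1).max())
Rm,t=pose(p)
for a in sys.argv[1:]:
    u,v=map(float,a.split(",")); r=Rm@ray(p,u,v); k=((C+z*.0105-t)@z)/(r@z); X=t+r*k; l=(X-C)@np.c_[x,y,z]; print(a,l,np.linalg.norm(l))
E
python3 v.py 276.8,269.5 284.5,260
```

```text
174 min [-0.1065 -0.0404  0.0034] max [-0.0441  0.002   0.0265] med [-0.0701 -0.0151  0.019 ] farthest 0.10858599833955991
276.8,269.5 [-0.0828 -0.0091  0.0105] 0.08400391397170194
284.5,260 [-0.0551 -0.0308  0.0105] 0.06403769529310366
```

View pics/mask.png

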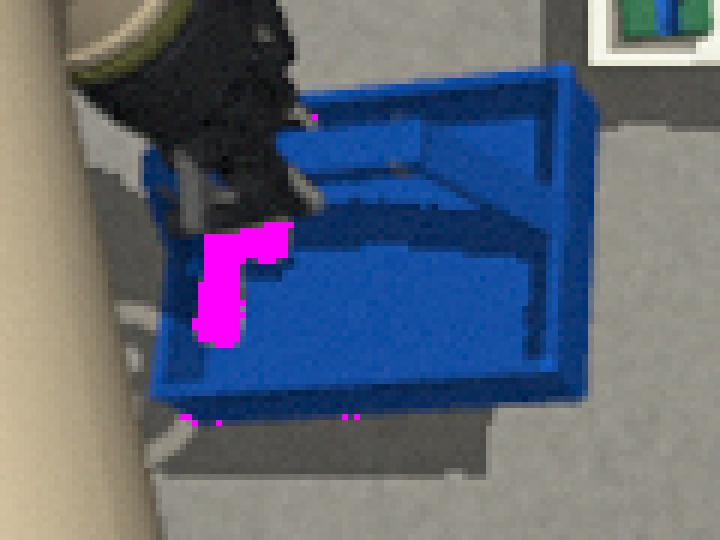

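Run:
```python
from m import *
p=eyes.snapshot("side");save(p,"fs")
q=eyes.snapshot("top");save(q,"ft")
for pp in(p,q):
  for l in["swab_caddy_grip","spray_bottle","cotton_jar","pill_jar1","tape_roll","pen_cup","vial1_mid"]:
    print(l,[([round(a) for a in r["at"]],round(r["confidence"],2)) for r in eyes.place_of(pp,l)])
```

```text
swab_caddy_grip [([238, 390], 0.82)]
spray_bottle [([445, 419], 0.76), ([202, 312], 0.39)]
cotton_jar [([239, 392], 0.72), ([249, 372], 0.66)]
pill_jar1 [([276, 186], 0.95), ([408, 350], 0.93), ([247, 226], 0.87), ([264, 208], 0.8), ([290, 200], 0.58)]
tape_roll [([282, 234], 0.98)]
pen_cup []
vial1_mid []
swab_caddy_grip [([199, 374], 0.57)]
spray_bottle [([298, 466], 0.78)]
cotton_jar [([166, 310], 0.7), ([296, 464], 0.2)]
pill_jar1 [([312, 417], 0.51)]
tape_roll [([256, 283], 0.51), ([286, 260], 0.39)]
pen_cup [([238, 483], 0.73), ([295, 193], 0.63)]
vial1_mid [([269, 276], 0.55)]
```

View pics/fs.png

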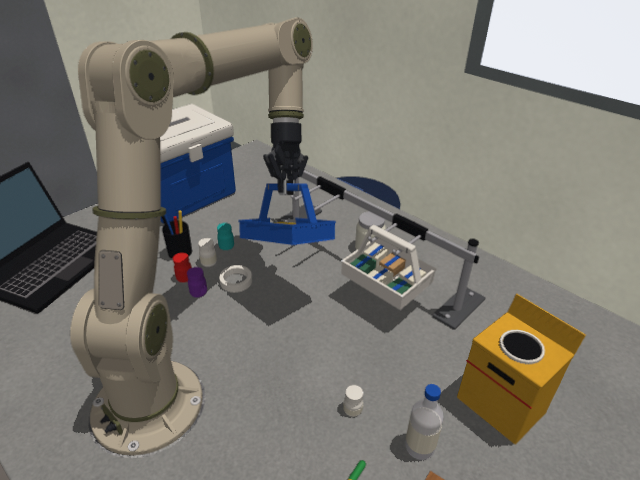

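View pics/ft.png

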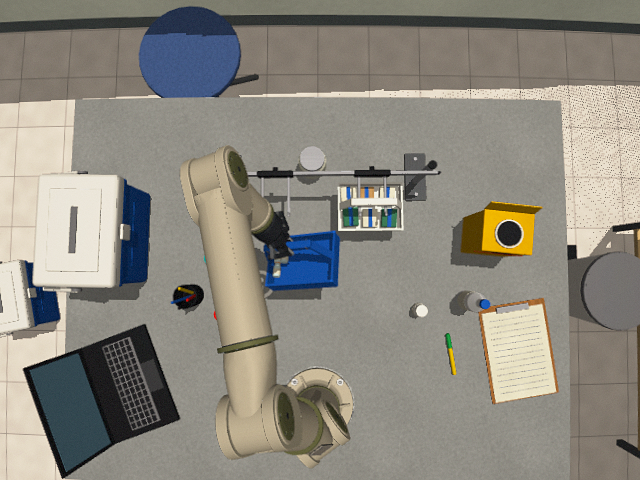

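Nothing stray lies on the table, the bystanders are where they were, and the caddy is held steady. Handing in.

```bash
python3 v.py 276.8,269.5
python3 - <<'E'
from plant import get_state,bot
s=get_state(); print(s["t"],s["ee_pos"],s["width"],s["contact_force"]); print(bot.close_job())
E
```

```text
173 min [-0.1061 -0.0402  0.0034] max [-0.0436  0.002   0.0286] med [-0.0703 -0.0147  0.0197] farthest 0.10773880279270616
276.8,269.5 [-0.0828 -0.0091  0.0105] 0.08396510515298856
15.425 [0.47929696 0.05560684 0.26628518] 0.24152915324745122 [-0.10354067  0.32965052 -4.62480479]
the job is handed in; nothing more can be done
None
```

I took the blue caddy by its handle, lifted it 35 mm, and drew it 150 mm out off hookA. I then raised it 80 mm more and tilted it 30° toward the yellow corner, about 20.7° along each axis. I handed the job in at 15.4 s, still holding it.

**Last checks:**
- **Hold:** the fingers were 21 mm open on the 22 mm bar and carried 4.6 N. The rim seen by the top camera matched the tool pose, so the caddy had not slipped.
- **Height:** the picking corner was about 147 mm above the table.
- **Vials seen:** two vials were visible, at about 84 mm and 64 mm from the corner; the limit is 105 mm.
- **Vials not seen:** the gripper hid the other two at the end. I infer they are in the corner: the hidden area lies within about 92 mm of it, and none showed elsewhere in the caddy or on the table.
- **Bystanders:** the white caddy and the other things still in view looked unmoved. The arm hid some of the jars from the top camera.

**Disagreement:** the reported TCP height was about 35 mm lower than the fingers appeared in the depth picture. I grasped by the picture, and the grasp held.

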